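Fish the stray ring out of the organizer drawer

TASK

A silver plastic ring has slipped to the back of the half-open drawer of the bamboo organizer. Pull that drawer all the way out, feel out the ring on its floor and slide it, without lifting it up, out through the cut-out in the drawer's front so that it lies flat on the quartz, then push the drawer fully shut. The party horn stays in its own half of the drawer, and nothing else on the counter is to be disturbed.

Things in the scene. Friction and masses are not known exactly. Their poses are not given: they have to be found in the camera images.
- organizer: Bamboo organizer, fixed, its top 78 mm high, two equal drawers side by side facing the robot. Origin: on the counter under the middle of the right-hand (half-open) drawer's front as it stands when shut. x runs to its back, y left along the front, z up. The case spans x 10 to 220, y -121 to 353 mm (shut drawers stand 10 mm proud); on top, two fixed jars 85 mm high at x 165, y 190 to 325
- drawer (a joint): How far the right-hand drawer is pulled out, in m: 0 = shut, against its stop, its front standing 10 mm proud of the case like the other drawer's; 0.185 = out to its stop. It slides along the organizer's -x with a light steady friction (about 1.5 N plus a little damping) and stays where it is left
- drawer_front (a point): Middle of the outer face of the right-hand drawer's front, 35 mm above the counter; moves with the drawer, axes as the organizer's. The drawer is 216 mm wide, 200 long, sides 8 mm thick with tops 62 mm above the counter. The front, 12 mm thick, is cut away in the middle over 136 mm (y -68 to 68 mm) right down to the floor, without a lip. No handle
- drawer_floor (a point): Point on the drawer's flat floor (upper face, 14 mm above the counter), mid-width, 50 mm behind the front's outer face; moves with the drawer, axes as the organizer's. The inside spans x -38 to 142, y -100 to 100 mm from here. A divider 6 mm thick and 34 mm high runs along y = 0 from x = 62 to the back wall, with a bay 97 mm wide on each side; the floor before it is undivided
- cheek_left (a point): Left-hand piece of the drawer's front that is left beside the cut-out: 40 mm wide along y, 12 mm thick along x, from 8 to 62 mm above the counter; this point is the middle of its top edge; moves with the drawer, axes as the organizer's. The drawer's side meets its outer 8 mm. Hook it from inside (or pinch it over the top) to pull the drawer, press its outer face to push
- cheek_right (a point): Right-hand piece of the drawer's front that is left beside the cut-out: 40 mm wide along y, 12 mm thick along x, from 8 to 62 mm above the counter; this point is the middle of its top edge; moves with the drawer, axes as the organizer's. Otherwise as the left one
- ring_center (a point): Centre, half-way up, of the loose silver plastic ring (a dress-up bangle): 78 mm outside, 62 mm inside diameter, 14 mm high, about 30 g, z along its axis. Starts flat on the floor in the rear of the left or the right bay, partly or mostly hidden under the organizer's top (with the drawer at its stop the whole floor is in view). Slides freely; flat on the counter its centre is 7 mm high
- horn_center (a point): Yellow plastic party horn lying loose along the other bay of the same drawer, wide end toward the front: 95 mm long, up to 39 mm wide and high; this point is half-way along it, 12 mm above the drawer's floor; x points from its wide end to its mouthpiece
- tiara_center (a point): Pink hard plastic tiara standing on the counter to the left: half-round band of 62 mm radius with points up to 50 mm high; this point lies within the half-round, 5 mm up. Leave alone
- mug_center (a point): White ceramic mug, 82 mm wide and 92 mm high with a handle, on the right; this point is half-way up its axis. Leave alone
- cutter_center (a point): Round steel biscuit cutter, 68 mm wide and 40 mm high, on the counter at the right; this point is half-way up its axis. Leave alone
- eggcup_center (a point): White ceramic egg cup, 50 mm wide and 60 mm high, on the counter to the right of the organizer; this point is half-way up its axis. Leave alone

How it is judged:
By the outcome, as a careful person would: the job done as asked, in the order asked, and still so for the second after the job is handed in, with the robot touching nothing.
It also fails if it takes over 72 s, if anything falls off the work surface, if the arm or the gripper's body presses on something with over 40 N, if the wrist force passes 120 N, or if a joint passes its speed limit or range.

ROBOT

A 7-joint arm with a two-finger parallel gripper is mounted at the origin on the work surface. World frame = base frame: x ahead of the robot, y to its left, z up, the work surface at z = 0. Lengths are in m, angles in rad, forces in N, time in s.
With the tool pointing down it reaches from about 0.425 to 0.925 m from the base axis. Payload 6.8 kg.
Tool frame: the origin (TCP) lies midway between the tips of the shut fingers; the grasp point (between the pads) lies 19 mm behind it; z points along the fingers, y is the direction in which the jaws open and shut (so a half turn about z gives the same grasp; the last joint's range is limited). The gripper opens to 85 mm and grips with 20 to 120 N. Pads are 22 mm wide; open, the fingers measure 114 mm over their backs; the gripper's body (76 mm by 85 mm) begins 54 mm behind the grasp point. The pads swing forward as they close: fully open they stand 13 mm farther back than shut.
Start: joints at [1.102, 0.477, 0.022, 1.555, -0.011, 1.109, -0.083], TCP at [0.238, -0.632, 0.231] pointing down, gripper open.
Joint ranges: [-2.96, 2.96], [-0.34, 2.1], [-1.41, 1.46], [0.24, 2.44], [-1.37, 4.51], [0.17, 1.92], [-2.96, 2.96]. Speed limits (rad/s): [2.39, 2.39, 3.14, 3.14, 3.14, 3.14, 3.14].

INTERFACE

Orientations are given as a unit quaternion [w, x, y, z].
In Python, from station import * gives the robot as it stands. The module is installed in compiled form; this text tells all that it offers.
- The arm moves only by the tool jog_arm, never from a script. Its arguments are lists of equal length, an entry for each row: "dp": the shift along the tool's x, y, z in units of 25 mm (1.0 is 25 mm), a list of three; "angular": the turn, a rotation vector about the tool's x, y, z in units of 5 degrees (1.0 is 5 degrees), a list of three; "claw": the finger opening in mm, from 0 to 85.4. A call has exactly 5 rows; each row is the pose to reach, as a shift and turn from the pose commanded when the call began, along the tool's axes at that moment; what a row does not reach only later rows make up. A row lasts 1/10 s, in which the tool goes at most 50 mm and 8.59 degrees, less where a joint would pass 70% of its speed; a pose out of reach is approached as far as the arm can. A call with a gripper value outside its range is refused whole. The fingers move at their own pace and stop on an object; "grip_force" is the grip in N (left out, the last holds). Time passes only in rows, so rows that repeat a pose let the fingers close, or fill a call up. It gives the time, the measured TCP pose, the force and the opening at its end, in the units of the state.
- get_obs(): the state, without advancing time (a new reading comes with each control period).
- read_camera(name): name is "scene" or "top" or "wrist"; returns a dict with "pixels" (400x640x3 uint8, blue, green, red), "camera_matrix" (3x3 intrinsics, pixels), "k1" (the pictures are not rectified: a ray, as slopes to the right and down, at radius r is drawn at 1 + k1 r^2 times it, then the intrinsics apply), "rvec" (rotation vector, rad) and "tvec" (3), from world to camera coordinates, as OpenCV has them. Camera axes: x right, y down, z forward; pixel columns grow to the right and rows downward; lengths in m; the calibration is good to about 2 mm. A picture is of the moment at which its call begins. There is no depth.
- hand_in(): hands the job in, once; it reports no verdict.
The state is a dict: "t": time; "q": joint angles; "joint_vel": joint speeds; "joint_torque": joint torques, N m; "eef_pos": TCP position; "tool_rot": TCP orientation; "contact_force": force on the tool from outside, world axes, zero at the start; "torque": the same for the moment, N m; "gripper_width": opening from 0.0 (shut) to 1.0 (fully open).
Only numpy, scipy, OpenCV 4.12 (cv2) and the standard library are available. Lean on these libraries where they do the work, as an engineer would, in place of code of your own. Each camera call takes 0.05 s, during which the arm holds its last target.

## Working session

There is one attempt and no reset: what is moved stays moved. The work goes in short steps, Python scripts to look and compute and a tool call to move; the robot and the scene stay as the last step left them, time stands still between calls to the robot, and variables do not carry over. Pictures are saved under pics/ and viewed, and the job is handed in when it is done.

Besides the shell and the picture viewer there is one more tool, called after ">>>" by a JSON object that holds its "api" and its "payload", one argument or row to a line. jog_arm: Moves the arm, as the interface text tells. Its arguments: {"type":"object","properties":{"dp":{"type":"array","items":{"type":"array","items":{"type":"number"}}},"angular":{"type":"array","items":{"type":"array","items":{"type":"number"}}},"claw":{"type":"array","items":{"type":"number"}},"grip_force":{"type":"number"}},"required":["dp","angular","claw"]}

```bash
mkdir -p pics; python3 - <<'E'
from station import *
import cv2
o=get_obs()
for k,v in o.items(): print(k,v)
for n in ["scene","top","wrist"]:
    c=read_camera(n); cv2.imwrite(f"pics/{n}0.png",c["pixels"])
    print(n,c["camera_matrix"],c["k1"],c["rvec"],c["tvec"])
E
ls
```

```text
t 0.0
q [ 1.10189514  0.47782515  0.0223403   1.55643889 -0.01155479  1.1093247
 -0.08307484]
joint_vel [ 1.37435152e-04 -3.53967496e-04  1.28973500e-03 -2.52396405e-03
 -7.83728818e-05  7.36359861e-04 -7.15966515e-04]
joint_torque [ 8.20385485e-04 -5.96439207e+01  1.60770804e+00 -2.81196213e+01
  1.23272126e-02  9.26942274e-03  3.08589608e-05]
eef_pos [ 0.23808083 -0.63098092  0.23031424]
tool_rot [-9.10013741e-04  9.83769497e-01  1.79434400e-01 -2.12351821e-04]
contact_force [0.08857823 0.27488386 1.13439688]
torque [ 0.01862401 -0.04964565 -0.03098686]
gripper_width 0.9967614054982341
scene [[400.87996329   0.         323.26353503]
 [  0.         400.87996329 195.06534067]
 [  0.           0.           1.        ]] -0.079421192244262 [ 1.93038546  1.15770563 -0.62871607] [-0.26548846 -0.22135212  1.50327694]
top [[482.49391585   0.         307.86722976]
 [  0.         482.49391585 203.03451994]
 [  0.           0.           1.        ]] 0.04840970833166452 [ 2.1727166  -2.12641626  0.13955815] [-0.01896982  0.580272    1.24187269]
wrist [[350.47980034   0.         319.32692747]
 [  0.         350.47980034 199.73846037]
 [  0.           0.           1.        ]] -0.059303601183475545 [-2.35539756  1.6289344   0.26879728] [-0.67452379 -0.04117133  0.38043326]
pics
```

View pics/scene0.png

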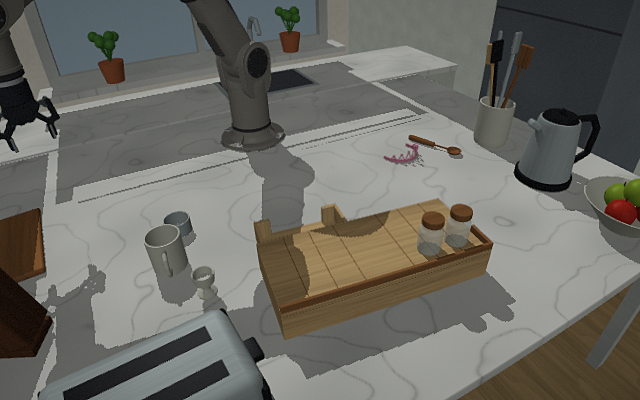

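View pics/top0.png

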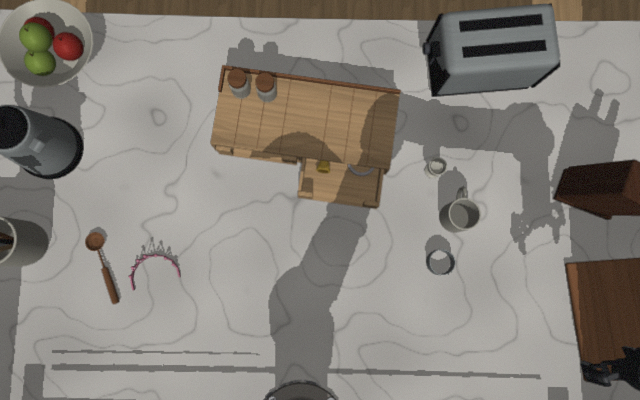

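View pics/wrist0.png

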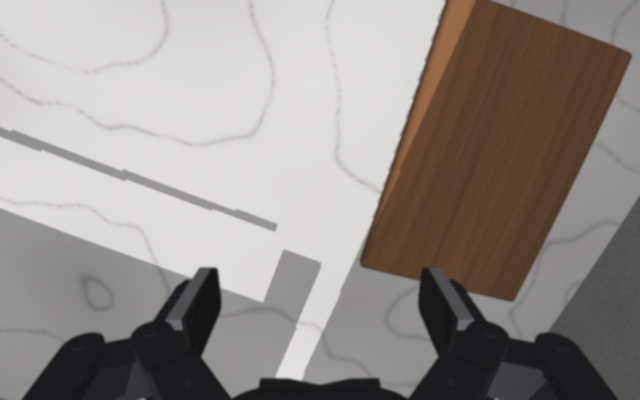

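The top view shows the half-open drawer around (340,182). The horn (yellow) is at about (323,167) in the left bay, and a silver arc, the ring, is at about (360,170) in the right bay. I'll zoom in to measure.

```bash
cat > h.py <<'E'
import numpy as np, cv2
from scipy.spatial.transform import Rotation as R
def cam(c):
    Rm=cv2.Rodrigues(np.array(c["rvec"],float))[0]; return Rm,np.array(c["tvec"],float).ravel()
def ray(c,uv):
    K=np.array(c["camera_matrix"]);k1=c["k1"]
    uv=np.atleast_2d(np.array(uv,float))
    p=cv2.undistortPointsIter(uv.reshape(-1,1,2),K,np.array([k1,0,0,0.]),None,None,(3,100,1e-10)).reshape(-1,2) if hasattr(cv2,'undistortPointsIter') else cv2.undistortPoints(uv.reshape(-1,1,2),K,np.array([k1,0,0,0.])).reshape(-1,2)
    Rm,t=cam(c); d=np.c_[p,np.ones(len(p))]@Rm; o=-Rm.T@t
    return o,d
def plane(c,uv,z):
    o,d=ray(c,uv); s=(z-o[2])/d[:,2]; return o+s[:,None]*d
def proj(c,P):
    return cv2.projectPoints(np.atleast_2d(np.array(P,float)),np.array(c["rvec"],float),np.array(c["tvec"],float),np.array(c["camera_matrix"]),np.array([c["k1"],0,0,0.]))[0].reshape(-1,2)
E
python3 - <<'E'
from station import *
import cv2,pickle
from h import *
c=read_camera("top");pickle.dump(c,open("top0.pkl","wb"))
s=read_camera("scene");pickle.dump(s,open("scene0.pkl","wb"))
im=c["pixels"][50:220,200:420]; cv2.imwrite("pics/topz.png",cv2.resize(im,None,fx=3.5,fy=3.5,interpolation=cv2.INTER_CUBIC))
im=s["pixels"][190:350,240:510]; cv2.imwrite("pics/scz.png",cv2.resize(im,None,fx=2.9,fy=2.9,interpolation=cv2.INTER_CUBIC))
E
```

```text
(no output)
```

View pics/topz.png

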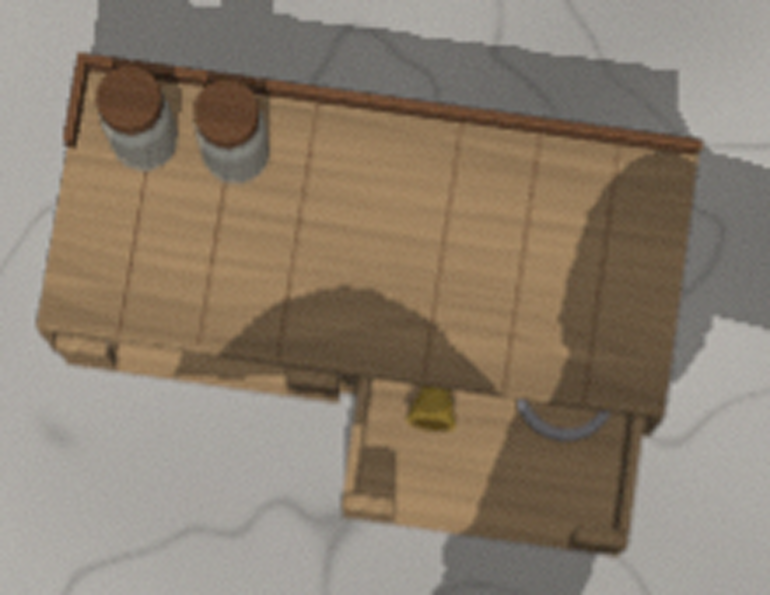

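View pics/scz.png

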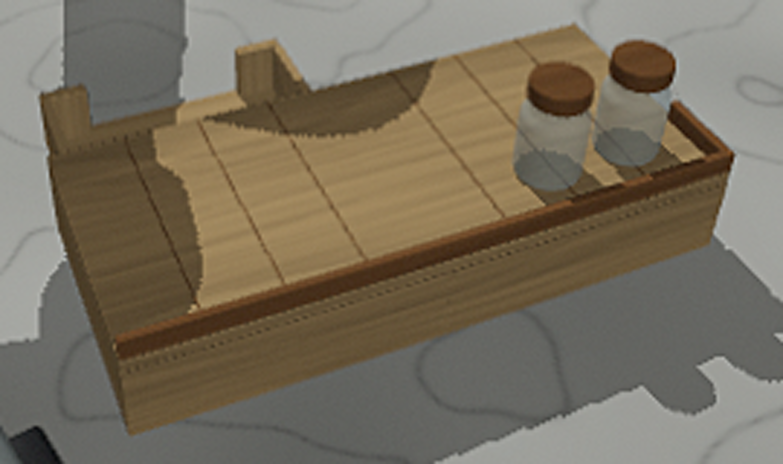

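```bash
python3 - <<'E'
import pickle
from h import *
c=pickle.load(open("top0.pkl","rb"))
def z2p(L): return np.array(L,float)/3.5+[200,50]-0.36
F=plane(c,z2p([[40,325],[660,416]]),0.078)
print(F,np.linalg.norm(F[0]-F[1]))
ch=plane(c,z2p([[343,516],[394,518],[578,552],[628,552]]),0.008);print(ch)
y=(F[0]-F[1])[:2]; y/=np.linalg.norm(y); th=np.arctan2(y[1],y[0])-np.pi/2
print("yaw",np.degrees(th))
x=np.array([np.cos(th),np.sin(th)])
# org case y from -121 to 353, x=10
O=((F[0][:2]-0.010*x-0.353*y)+(F[1][:2]-0.010*x+0.121*y))/2
print("origin",O)
def w(px,py,pz): return [*(O+px*x+py*y),pz]
pts={'case':[w(.01,-.121,.078),w(.01,.353,.078),w(.22,.353,.078),w(.22,-.121,.078)]}
im=cv2.resize(c["pixels"],None,fx=3.5,fy=3.5,interpolation=cv2.INTER_CUBIC)
def dr(P,col):
    p=(proj(c,P)+.5)*3.5-.5; cv2.polylines(im,[p.astype(int)],True,col,1)
dr(pts['case'],(0,0,255))
for e in (0.085,):
    for s in (1,-1):
        dr([w(-e,s*.068,.062),w(-e,s*.108,.062),w(-e+.012,s*.108,.062),w(-e+.012,s*.068,.062)],(0,255,0))
        dr([w(-e,s*.068,.008),w(-e,s*.108,.008)],(255,0,0))
cv2.imwrite("pics/ov.png",im[175:770,700:1470])
E
```

```text
[[ 0.72942365  0.24956051  0.078     ]
 [ 0.67006069 -0.21301017  0.078     ]] 0.4663642219785439
[[ 0.60053858  0.02193543  0.008     ]
 [ 0.59981069 -0.01778343  0.008     ]
 [ 0.57620282 -0.16093611  0.008     ]
 [ 0.57703281 -0.19959895  0.008     ]]
yaw -7.312952437375386
origin [ 0.67505801 -0.09550836]
```

View pics/ov.png

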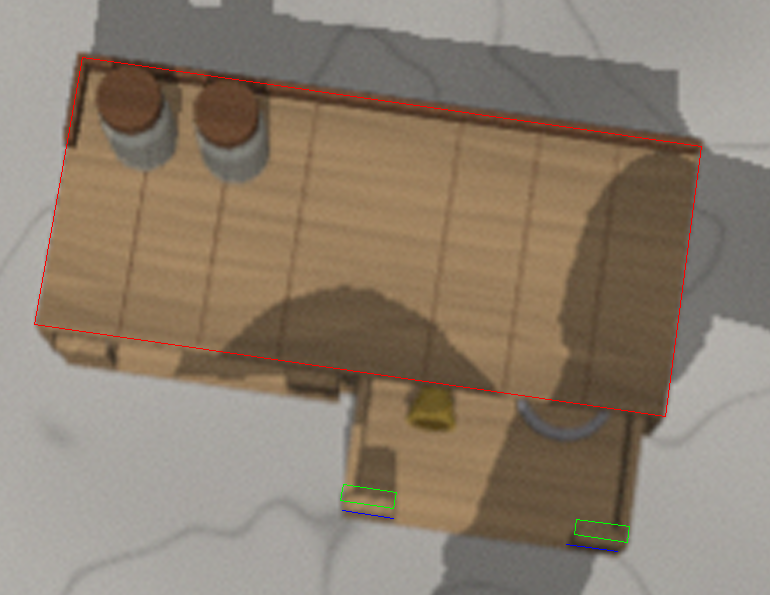

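The overlay puts the case at yaw about -7° with its origin near (0.675, -0.095). The drawer is about 90 mm out. Next I'll move above the drawer and align the tool with the organizer.

```bash
cat >> h.py <<'E'
def delta(o,target,yawdeg,tilt=0):
    """units from the measured pose to target pos, tool x at yaw, z down"""
    q=np.array(o["tool_rot"]);Rt=R.from_quat(q[[1,2,3,0]])
    y=np.radians(yawdeg)
    Rg=R.from_matrix(np.array([[np.cos(y),np.sin(y),0],[np.sin(y),-np.cos(y),0],[0,0,-1]]))
    d=Rt.inv().apply(np.array(target)-np.array(o["eef_pos"]))/.025
    a=(Rt.inv()*Rg).as_rotvec(degrees=True)/5
    return np.round(d,2),np.round(a,2)
E
python3 - <<'E'
from station import *
from h import *
o=get_obs()
print(delta(o,[.57,-.15,.24],-7))
c=read_camera("wrist");Rm,t=cam(c);p=-Rm.T@t
q=np.array(o["tool_rot"]);Rt=R.from_quat(q[[1,2,3,0]])
print(Rt.inv().apply(p-o["eef_pos"]),Rt.inv().apply(Rm.T[:,2]))
E
```

```text
(array([ 19.21, -13.33,  -0.36]), array([-0.01,  0.  ,  5.53]))
[ 0.08192421  0.00057371 -0.14200002] [-3.18506850e-01 -4.03862420e-04  9.47920473e-01]
```

>>> {"api": "jog_arm", "payload": {
  "dp": [
    [1.2,-0.8,0],
    [2.6,-1.8,0],
    [4.2,-2.9,0],
    [5.8,-4.0,0],
    [7.4,-5.1,0]
  ],
  "angular": [
    [0,0,1.1],
    [0,0,2.2],
    [0,0,3.3],
    [0,0,4.4],
    [0,0,5.5]
  ],
  "claw": [0,0,0,0,0]
}}

```text
t: 0.8
eef_pos: [0.3672, -0.4453, 0.2314]
tool_rot: [0.0, 0.998, -0.062, 0.0]
contact_force: [1.5, -0.5, 0.2]
gripper_width: 0.143
```

```bash
python3 - <<'E'
from station import *
from h import *
o=get_obs(); print(o["t"],o["eef_pos"],delta(o,[.57,-.15,.24],-7))
E
```

```text
0.8 [ 0.3671648  -0.44532376  0.23140493] (array([  6.6 , -12.72,  -0.34]), array([ 0.  , -0.  , -0.01]))
```

>>> {"api": "jog_arm", "payload": {
  "dp": [
    [0.8,-1.6,0],
    [1.7,-3.3,0],
    [2.6,-5.0,0],
    [3.4,-6.7,0],
    [4.3,-8.3,0]
  ],
  "angular": [
    [0,0,0],
    [0,0,0],
    [0,0,0],
    [0,0,0],
    [0,0,0]
  ],
  "claw": [0,0,0,0,0]
}}

```text
t: 1.3
eef_pos: [0.4985, -0.2518, 0.2316]
tool_rot: [0.0, 0.998, -0.059, 0.0]
contact_force: [0.5, -1.3, 0.4]
gripper_width: -0.002
```

>>> {"api": "jog_arm", "payload": {
  "dp": [
    [0.8,-1.6,0],
    [1.5,-2.9,0],
    [2.1,-4.0,0],
    [2.3,-4.4,0],
    [2.3,-4.4,0]
  ],
  "angular": [
    [0,0,0],
    [0,0,0],
    [0,0,0],
    [0,0,0],
    [0,0,0]
  ],
  "claw": [0,0,0,0,0]
}}

```text
t: 1.8
eef_pos: [0.5686, -0.1497, 0.2312]
tool_rot: [-0.0, 0.998, -0.058, -0.0]
contact_force: [0.4, 0.7, -0.2]
gripper_width: -0.0
```

```bash
python3 - <<'E'
from station import *
from h import *
import pickle
o=get_obs(); print(o["t"],o["eef_pos"],delta(o,[.57,-.15,.24],-7))
c=read_camera("wrist");pickle.dump((c,o),open("w1.pkl","wb"));cv2.imwrite("pics/w1.png",c["pixels"])
c=read_camera("top");pickle.dump((c,o),open("t1.pkl","wb"))
E
```

```text
1.8 [ 0.56857865 -0.1497335   0.23116509] (array([ 0.06,  0.  , -0.35]), array([-0.01,  0.  ,  0.07]))
```

View pics/w1.png

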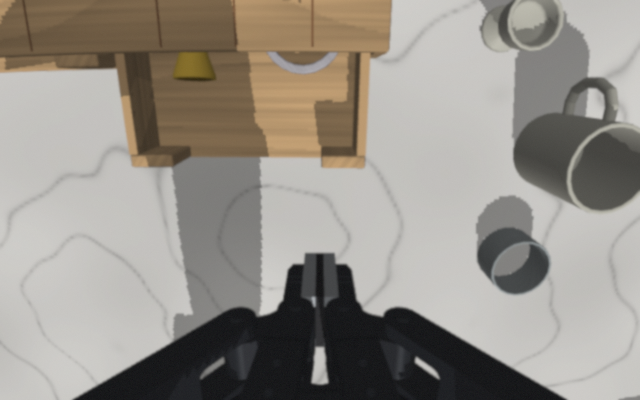

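```bash
python3 - <<'E'
import cv2
im=cv2.imread("pics/w1.png")[0:190,110:400]; cv2.imwrite("pics/w1z.png",cv2.resize(im,None,fx=2.7,fy=2.7,interpolation=cv2.INTER_CUBIC))
E
```

```text
(no output)
```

View pics/w1z.png

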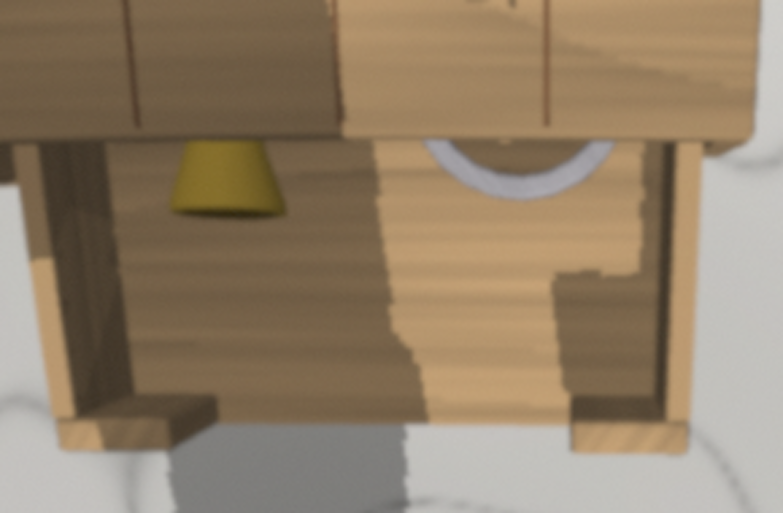

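```bash
cat > m1.py <<'E'
import pickle,sys
from h import *
c,o=pickle.load(open("w1.pkl","rb"))
z=lambda L:(np.array(L,float)+.5)/2.7-.5+[110,0]
P=plane(c,z([[60,450],[168,450],[572,452],[688,452]]),.062); print("cheek front top",P)
Fc=plane(c,z([[0,140],[752,137]]),.078); print("case front",Fc)
d=P[0]-P[3]; print(np.linalg.norm(d),np.degrees(np.arctan2(d[1],d[0])-np.pi/2)); mid=(P[0]+P[3])/2;print(mid)
d=Fc[0]-Fc[1]; print(np.degrees(np.arctan2(d[1],d[0])-np.pi/2))
r=plane(c,z([[520,200],[425,141],[612,141]]),.014); print("ring",r)
hn=plane(c,z([[170,214],[286,214]]),.02); print(hn)
E
python3 m1.py
```

```text
cheek front top [[ 0.59863486  0.02090536  0.062     ]
 [ 0.59402094 -0.01673831  0.062     ]
 [ 0.57707761 -0.15306748  0.062     ]
 [ 0.57257814 -0.19188056  0.062     ]]
case front [[ 0.69567344  0.00443478  0.078     ]
 [ 0.66831079 -0.21626655  0.078     ]]
0.2143753736874855 -6.981403683817156
[ 0.5856065 -0.0854876  0.062    ]
-7.067493194755188
ring [[ 0.66036515 -0.1440486   0.014     ]
 [ 0.68427246 -0.11318099  0.014     ]
 [ 0.67639877 -0.17898788  0.014     ]]
[[ 0.67130076 -0.01892079  0.02      ]
 [ 0.66578577 -0.0607119   0.02      ]]
```

>>> {"api": "jog_arm", "payload": {
  "dp": [
    [0.6,0.2,0.5],
    [1.3,0.4,1.8],
    [1.6,0.44,3.4],
    [1.6,0.44,4.6],
    [1.6,0.44,5.0]
  ],
  "angular": [
    [0,0,0.07],
    [0,0,0.07],
    [0,0,0.07],
    [0,0,0.07],
    [0,0,0.07]
  ],
  "claw": [0,0,0,0,0]
}}

```text
t: 2.4
eef_pos: [0.603, -0.1692, 0.1028]
tool_rot: [0.0, 0.998, -0.064, -0.003]
contact_force: [-0.4, -0.7, -1.0]
gripper_width: 0.003
```

```bash
cat >> h.py <<'E'
YAW=-7.0
ex=np.array([np.cos(np.radians(YAW)),np.sin(np.radians(YAW))]);ey=np.array([-ex[1],ex[0]])
O=np.array([.6731,-.0950])
def org(p): d=np.array(p)[:2]-O; return np.array([d@ex,d@ey])
def wld(a,b,z): return np.array([*(O+a*ex+b*ey),z])
E
python3 - <<'E'
from station import *
from h import *
import pickle
o=get_obs(); print(o["t"],o["eef_pos"],org(o["eef_pos"]),delta(o,wld(-.057,-.078,.035),-7))
c=read_camera("wrist");pickle.dump((c,o),open("w2.pkl","wb"));cv2.imwrite("pics/w2.png",c["pixels"])
E
```

```text
2.4 [ 0.60300681 -0.16924806  0.10283966] [-0.06052216 -0.08223683] (array([ 0.16, -0.17,  2.71]), array([ 0.01,  0.07, -0.07]))
```

View pics/w2.png

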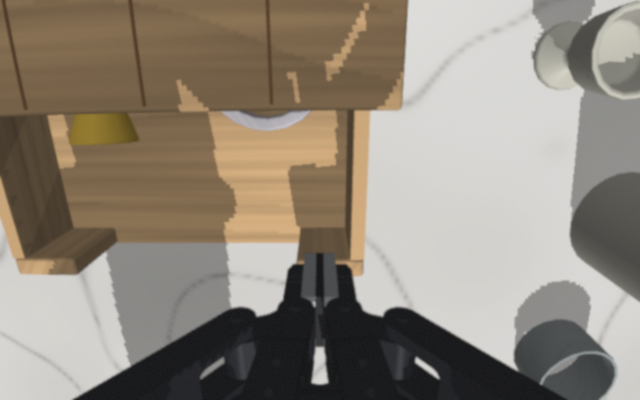

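```bash
python3 - <<'E'
import pickle
from h import *
c,o=pickle.load(open("w2.pkl","rb"))
for p in [(-.057,-.078,.062),(-.068,-.078,.062),(-.057,-.078,.035),(-.088,-.068,.062),(-.076,-.108,.062)]: print(p,proj(c,[wld(*p)]))
print(proj(c,[o["eef_pos"]]))
E
```

```text
(-0.057, -0.078, 0.062) [[310.78878637 228.1606164 ]]
(-0.068, -0.078, 0.062) [[311.07425781 245.68220823]]
(-0.057, -0.078, 0.035) [[311.76325871 211.19953965]]
(-0.088, -0.068, 0.062) [[294.81102953 275.97277464]]
(-0.076, -0.108, 0.062) [[362.58629272 257.65885043]]
[[318.07583105 270.73197678]]
```

>>> {"api": "jog_arm", "payload": {
  "dp": [
    [0.17,-0.17,0.3],
    [0.17,-0.17,0.9],
    [0.17,-0.17,1.6],
    [0.17,-0.17,2.3],
    [0.17,-0.17,2.7]
  ],
  "angular": [
    [0,0,0],
    [0,0,0],
    [0,0,0],
    [0,0,0],
    [0,0,0]
  ],
  "claw": [0,0,0,0,0]
}}

```text
t: 2.95
eef_pos: [0.611, -0.1632, 0.0381]
tool_rot: [0.0, 0.998, -0.062, -0.0]
contact_force: [0.5, 0.0, -0.4]
gripper_width: 0.003
```

```bash
python3 - <<'E'
from station import *
from h import *
o=get_obs(); print(o["t"],o["eef_pos"],org(o["eef_pos"]),delta(o,wld(-.057,-.078,.035),-7),o["contact_force"])
c=read_camera("wrist");cv2.imwrite("pics/w3.png",c["pixels"])
E
```

```text
2.95 [ 0.61104865 -0.16323685  0.03807237] [-0.05327285 -0.07529038] (array([-0.15,  0.11,  0.12]), array([ 0.  , -0.  , -0.03])) [ 0.4850441   0.00386305 -0.41423504]
```

View pics/w3.png

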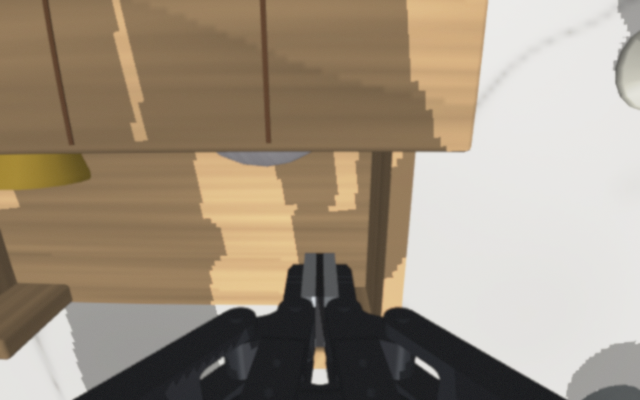

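>>> {"api": "jog_arm", "payload": {
  "dp": [
    [-0.2,0,0],
    [-0.45,0,0],
    [-0.7,0,0],
    [-1.0,0,0],
    [-1.3,0,0]
  ],
  "angular": [
    [0,0,0],
    [0,0,0],
    [0,0,0],
    [0,0,0],
    [0,0,0]
  ],
  "claw": [0,0,0,0,0]
}}

```text
t: 3.5
eef_pos: [0.5792, -0.1594, 0.0397]
tool_rot: [0.0, 0.998, -0.063, 0.001]
contact_force: [1.8, -0.4, 1.9]
gripper_width: 0.002
```

>>> {"api": "jog_arm", "payload": {
  "dp": [
    [-0.4,0,0],
    [-0.8,0,0],
    [-1.2,0,0],
    [-1.6,0,0],
    [-1.9,0,0]
  ],
  "angular": [
    [0,0,0],
    [0,0,0],
    [0,0,0],
    [0,0,0],
    [0,0,0]
  ],
  "claw": [0,0,0,0,0]
}}

```text
t: 4.0
eef_pos: [0.5305, -0.1533, 0.0388]
tool_rot: [0.0, 0.998, -0.063, -0.0]
contact_force: [2.5, -1.3, 0.1]
gripper_width: -0.0
```

```bash
python3 - <<'E'
from station import *
from h import *
import pickle
o=get_obs(); print(o["t"],o["eef_pos"],org(o["eef_pos"]),o["contact_force"])
c=read_camera("wrist");cv2.imwrite("pics/w4.png",c["pixels"])
E
```

```text
4.0 [ 0.5304989  -0.1532516   0.03876477] [-0.13443909 -0.0751961 ] [ 2.45322675 -1.32491276  0.05479384]
```

View pics/w4.png

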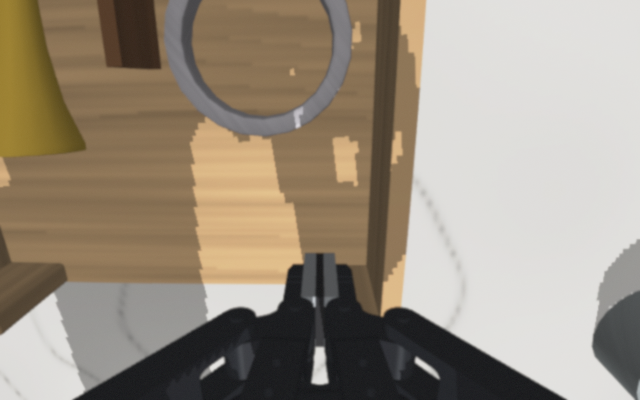

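>>> {"api": "jog_arm", "payload": {
  "dp": [
    [-0.3,0,0],
    [-0.6,0,0],
    [-0.85,0,0],
    [-1.05,0,0],
    [-1.2,0,0]
  ],
  "angular": [
    [0,0,0],
    [0,0,0],
    [0,0,0],
    [0,0,0],
    [0,0,0]
  ],
  "claw": [0,0,0,0,0]
}}

```text
t: 4.55
eef_pos: [0.5023, -0.1496, 0.0389]
tool_rot: [0.0, 0.998, -0.063, 0.001]
contact_force: [8.6, -1.3, -7.9]
gripper_width: 0.004
```

```bash
python3 - <<'E'
from station import *
from h import *
import pickle
o=get_obs(); print(o["t"],o["eef_pos"],org(o["eef_pos"]),o["contact_force"])
c=read_camera("wrist");cv2.imwrite("pics/w5.png",c["pixels"]);pickle.dump((c,o),open("w5.pkl","wb"))
c=read_camera("top");cv2.imwrite("pics/t5.png",cv2.resize(c["pixels"][120:260,240:480],None,fx=3.3,fy=3.3));pickle.dump((c,o),open("t5.pkl","wb"))
E
```

```text
4.55 [ 0.5023187  -0.14964698  0.03885514] [-0.16284853 -0.07505266] [ 8.55531712 -1.28807346 -7.85193913]
```

View pics/w5.png

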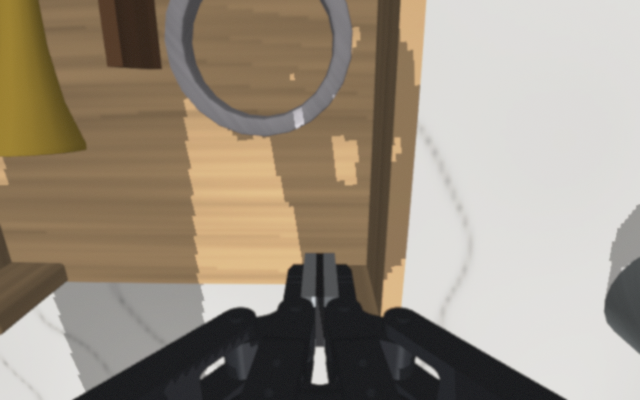

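View pics/t5.png

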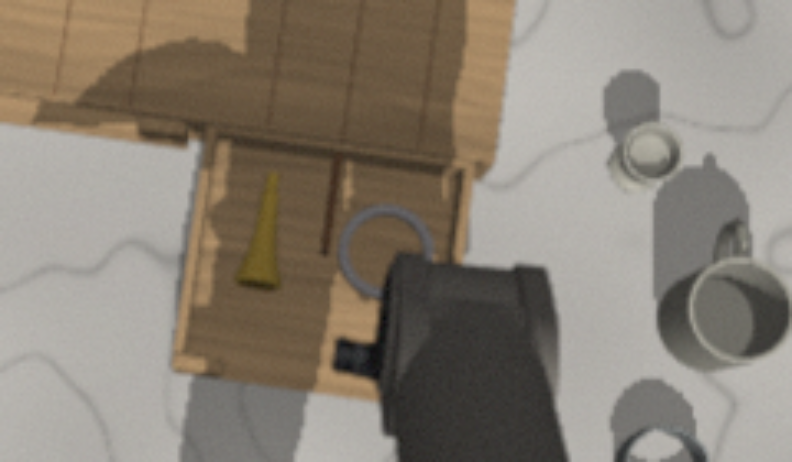

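```bash
cat > ring.py <<'E'
import pickle,sys
from h import *
def ring(c,zt,box,thr=12):
    im=c["pixels"].astype(int); x0,y0,x1,y1=box
    sub=im[y0:y1,x0:x1]; b,g,r=sub[...,0],sub[...,1],sub[...,2]
    m=(r-b<thr)
    v,u=np.nonzero(m); return u+x0,v+y0,m
if __name__=="__main__":
    c,o=pickle.load(open("t5.pkl","rb"))
    u,v,m=ring(c,0,(335,175,375,212))
    P=plane(c,np.c_[u,v],.024); a=np.array([org(p) for p in P])
    # drop fingers: circle fit robust
    from scipy.optimize import least_squares
    f=lambda s: np.hypot(a[:,0]-s[0],a[:,1]-s[1])-.035
    s=least_squares(f,[-.065,-.05],loss="soft_l1",f_scale=.003); print(len(u),s.x,np.median(abs(f(s.x))))
    c,o=pickle.load(open("w5.pkl","rb"))
    u,v,m=ring(c,0,(160,0,360,140)); cv2.imwrite("pics/m5.png",m.astype(np.uint8)*255)
    P=plane(c,np.c_[u,v],.024); a=np.array([org(p) for p in P])
    s=least_squares(f,[-.065,-.05],loss="soft_l1",f_scale=.003); print(len(u),s.x,np.median(abs(f(s.x))))
    h=plane(c,[[106,66],[160,66]],.048); print([org(p) for p in h])
E
python3 ring.py
```

```text
408 [-0.06315266 -0.05059517] 0.0035696245723387254
7149 [-0.06379178 -0.05106839] 0.002204122590923563
[array([-0.07352981,  0.00212149]), array([-0.07410937, -0.01820475])]
```

The drawer has reached its stop: the finger is where I predicted and the force has stepped up. The ring centre in organizer axes is (-64, -51) mm, and the two cameras agree to within 1 mm. Next I put the closed fingers inside the ring.

>>> {"api": "jog_arm", "payload": {
  "dp": [
    [0.4,0,-0.1],
    [0.7,-0.1,-0.7],
    [1.5,-0.4,-1.0],
    [2.7,-0.7,-1.0],
    [3.7,-0.95,-1.0]
  ],
  "angular": [
    [0,0,0],
    [0,0,0],
    [0,0,0],
    [0,0,0],
    [0,0,0]
  ],
  "claw": [0,0,0,0,0]
}}

```text
t: 5.15
eef_pos: [0.5982, -0.1371, 0.0643]
tool_rot: [-0.0, 0.998, -0.063, -0.0]
contact_force: [0.8, 0.3, 0.4]
gripper_width: 0.002
```

>>> {"api": "jog_arm", "payload": {
  "dp": [
    [0.4,0,0],
    [0.4,0,0],
    [0.4,0,0],
    [0.4,0,0],
    [0.4,0,0]
  ],
  "angular": [
    [0,0,0],
    [0,0,0],
    [0,0,0],
    [0,0,0],
    [0,0,0]
  ],
  "claw": [0,0,0,0,0]
}}

```text
t: 5.65
eef_pos: [0.6055, -0.1392, 0.0637]
tool_rot: [0.0, 0.998, -0.063, -0.001]
contact_force: [0.7, 0.8, 0.3]
gripper_width: -0.002
```

```bash
python3 - <<'E'
from station import *
from h import *
import pickle
o=get_obs(); print(o["t"],o["eef_pos"],org(o["eef_pos"]),o["contact_force"],delta(o,wld(-.064,-.051,.017),-7))
c=read_camera("wrist");cv2.imwrite("pics/w6.png",c["pixels"]);pickle.dump((c,o),open("w6.pkl","wb"))
c=read_camera("top");cv2.imwrite("pics/t6.png",cv2.resize(c["pixels"][120:260,240:480],None,fx=3.3,fy=3.3));pickle.dump((c,o),open("t6.pkl","wb"))
E
```

```text
5.65 [ 0.60546961 -0.13924479  0.06374228] [-0.0617342  -0.05215706] [0.74703662 0.79872208 0.28752293] (array([-0.09, -0.05,  1.87]), array([ 0.  ,  0.01, -0.04]))
```

View pics/w6.png

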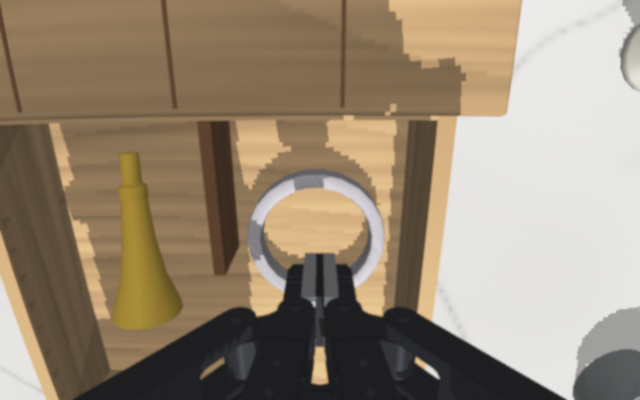

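View pics/t6.png

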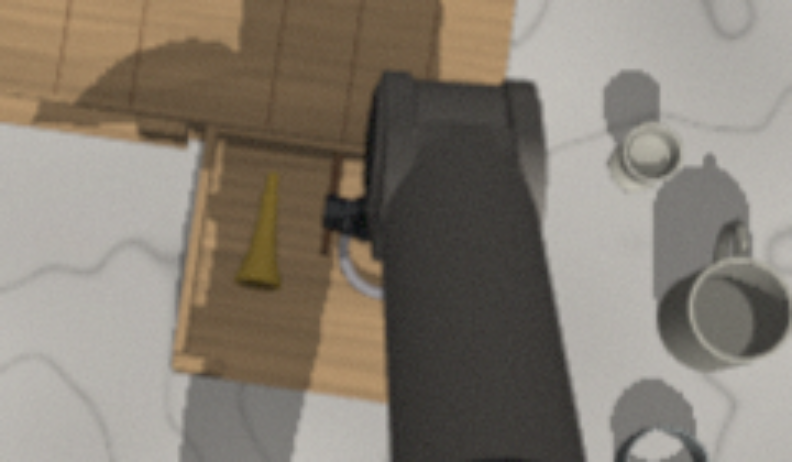

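```bash
python3 - <<'E'
import pickle
from h import *
c,o=pickle.load(open("w6.pkl","rb"))
# project ring circles centre guess
for cx in (-.064,-.060):
    for r,z in((.039,.028),(.031,.028),(.039,.014)):
        a=np.radians([90,0,-90]); print(cx,r,z,np.round(proj(c,[wld(cx+r*np.cos(t),-.051+r*np.sin(t),z) for t in a]).ravel()))
E
```

```text
-0.064 0.039 0.028 [247. 242. 316. 174. 386. 241.]
-0.064 0.031 0.028 [261. 242. 316. 188. 372. 241.]
-0.064 0.039 0.014 [251. 232. 316. 168. 382. 231.]
-0.06 0.039 0.028 [246. 235. 316. 166. 387. 235.]
-0.06 0.031 0.028 [261. 235. 316. 181. 372. 235.]
-0.06 0.039 0.014 [251. 225. 316. 161. 382. 225.]
```

>>> {"api": "jog_arm", "payload": {
  "dp": [
    [-0.05,-0.05,0.5],
    [-0.05,-0.05,1.0],
    [-0.05,-0.05,1.4],
    [-0.05,-0.05,1.7],
    [-0.05,-0.05,1.85]
  ],
  "angular": [
    [0,0,0],
    [0,0,0],
    [0,0,0],
    [0,0,0],
    [0,0,0]
  ],
  "claw": [0,0,0,0,0]
}}

```text
t: 6.25
eef_pos: [0.6049, -0.1373, 0.0161]
tool_rot: [-0.0, 0.998, -0.063, -0.001]
contact_force: [-0.7, 0.0, -0.2]
gripper_width: -0.002
```

```bash
python3 - <<'E'
from station import *
from h import *
import pickle
o=get_obs(); print(o["t"],o["eef_pos"],org(o["eef_pos"]),o["contact_force"])
c=read_camera("wrist");cv2.imwrite("pics/w7.png",c["pixels"])
E
```

```text
6.25 [ 0.60487613 -0.13731561  0.01611227] [-0.06255836 -0.05031459] [-6.52589487e-01  1.54850668e-04 -1.56919897e-01]
```

View pics/w7.png

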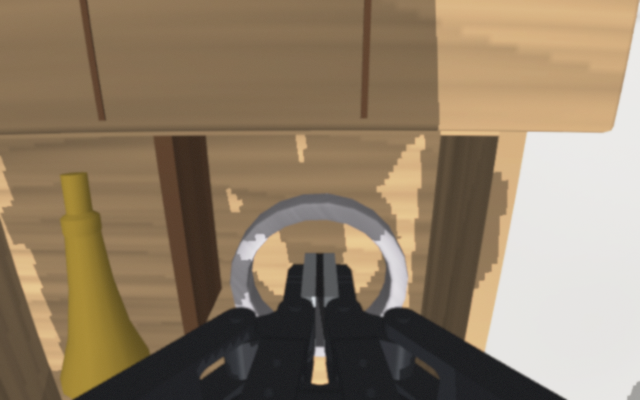

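The fingers are inside the ring with no contact. Now I drag it along the floor towards the front, first straight and then in towards the middle of the cut-out.

>>> {"api": "jog_arm", "payload": {
  "dp": [
    [-0.5,0,0],
    [-1.0,0,0],
    [-1.5,0,0],
    [-2.0,0,0],
    [-2.5,-0.1,0]
  ],
  "angular": [
    [0,0,0],
    [0,0,0],
    [0,0,0],
    [0,0,0],
    [0,0,0]
  ],
  "claw": [0,0,0,0,0]
}}

```text
t: 6.8
eef_pos: [0.5438, -0.1276, 0.0179]
tool_rot: [0.0, 0.998, -0.063, 0.0]
contact_force: [0.3, 0.1, 0.2]
gripper_width: -0.003
```

>>> {"api": "jog_arm", "payload": {
  "dp": [
    [-0.4,-0.25,0],
    [-0.8,-0.55,0],
    [-1.2,-0.85,0],
    [-1.6,-1.1,0],
    [-2.0,-1.25,0]
  ],
  "angular": [
    [0,0,0],
    [0,0,0],
    [0,0,0],
    [0,0,0],
    [0,0,0]
  ],
  "claw": [0,0,0,0,0]
}}

```text
t: 7.3
eef_pos: [0.4978, -0.0887, 0.0177]
tool_rot: [-0.0, 0.998, -0.062, 0.0]
contact_force: [0.7, -0.8, 0.5]
gripper_width: 0.002
```

```bash
cat > look.py <<'E'
from station import *
from h import *
import pickle,sys
n=sys.argv[1]
o=get_obs(); print(o["t"],o["eef_pos"],"org",org(o["eef_pos"]),"F",np.round(o["contact_force"],1))
c=read_camera("wrist");a=c["pixels"];pickle.dump((c,o),open(f"w{n}.pkl","wb"))
c=read_camera("top");b=cv2.resize(c["pixels"][120:300,240:480],None,fx=2.2,fy=2.2);pickle.dump((c,o),open(f"t{n}.pkl","wb"))
cv2.imwrite(f"pics/w{n}.png",a);cv2.imwrite(f"pics/t{n}.png",b)
E
python3 look.py 8
```

```text
7.3 [ 0.49776378 -0.0887035   0.01765195] org [-0.17479664 -0.01511854] F [ 0.7 -0.8  0.5]
```

View pics/w8.png

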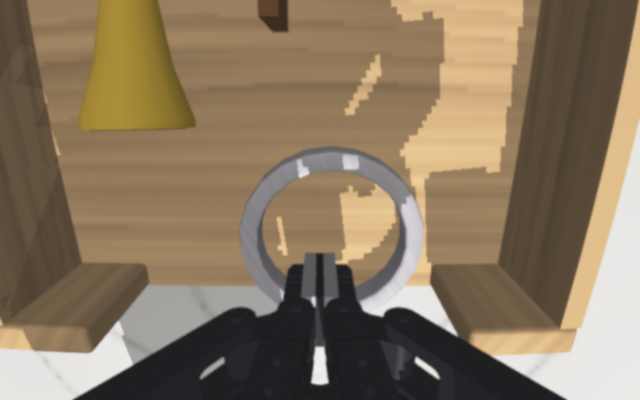

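View pics/t8.png

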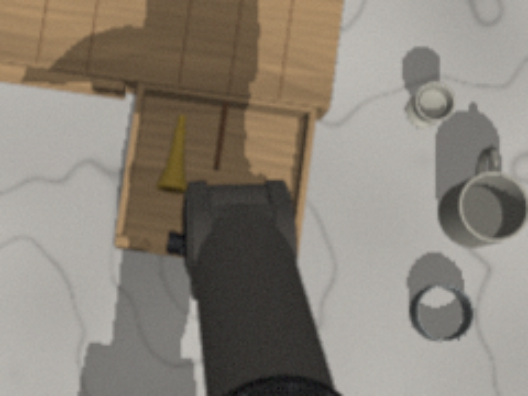

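The wrist view shows the ring around the finger, centred at about (331,225). It is well inside the cut-out, between cheek edges at about 145 and 435 px. I keep dragging and lower the tip once it is past the floor edge.

>>> {"api": "jog_arm", "payload": {
  "dp": [
    [-0.4,0,0],
    [-0.8,0,0],
    [-1.15,0,0],
    [-1.4,0,0.2],
    [-1.6,0,0.4]
  ],
  "angular": [
    [0,0,0],
    [0,0,0],
    [0,0,0],
    [0,0,0],
    [0,0,0]
  ],
  "claw": [0,0,0,0,0]
}}

```text
t: 7.9
eef_pos: [0.458, -0.085, 0.0073]
tool_rot: [0.0, 0.998, -0.063, 0.0]
contact_force: [3.3, -0.7, 5.2]
gripper_width: -0.0
```

```bash
python3 look.py 9
```

```text
7.9 [ 0.45804345 -0.08499767  0.00733623] org [-0.21467253 -0.01628103] F [ 3.3 -0.7  5.2]
```

View pics/w9.png

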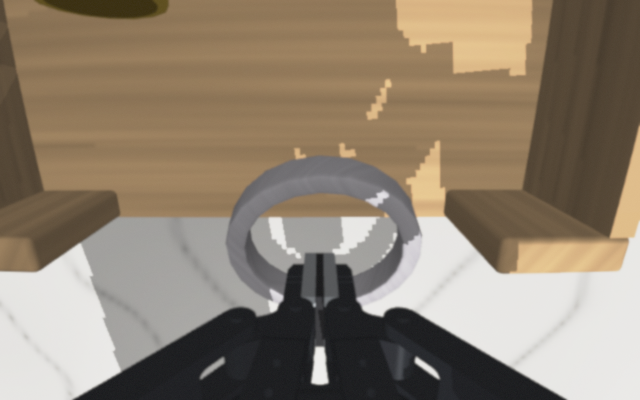

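>>> {"api": "jog_arm", "payload": {
  "dp": [
    [-0.2,0,0],
    [-0.45,0,0],
    [-0.7,0,0],
    [-0.95,0,0],
    [-1.2,0,0]
  ],
  "angular": [
    [0,0,0],
    [0,0,0],
    [0,0,0],
    [0,0,0],
    [0,0,0]
  ],
  "claw": [0,0,0,0,0]
}}

```text
t: 8.5
eef_pos: [0.4281, -0.0811, 0.0076]
tool_rot: [0.0, 0.998, -0.063, -0.0]
contact_force: [0.8, 0.6, 0.1]
gripper_width: 0.006
```

```bash
python3 look.py 10
```

```text
8.5 [ 0.42805717 -0.08106276  0.00759837] org [-0.24491484 -0.01602986] F [0.8 0.6 0.1]
```

View pics/w10.png

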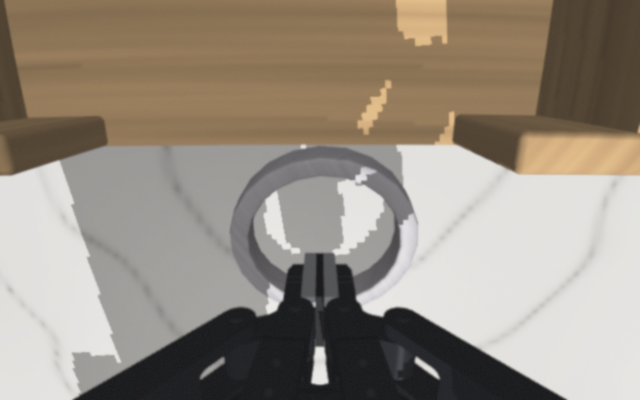

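```bash
python3 - <<'E'
from station import *
import numpy as np
print(np.round(get_obs()["q"],3))
E
```

```text
[ 0.124  0.473 -0.096  2.263  0.109  0.411 -1.757]
```

>>> {"api": "jog_arm", "payload": {
  "dp": [
    [-0.15,0,0],
    [-0.3,0,0],
    [-0.45,0,0],
    [-0.6,0,0],
    [-0.6,0,0]
  ],
  "angular": [
    [0,0,0],
    [0,0,0],
    [0,0,0],
    [0,0,0],
    [0,0,0]
  ],
  "claw": [0,0,0,0,0]
}}

```text
t: 9.1
eef_pos: [0.413, -0.0792, 0.0075]
tool_rot: [0.0, 0.998, -0.063, -0.0]
contact_force: [-0.1, -0.5, -0.8]
gripper_width: -0.0
```

```bash
python3 look.py 11; python3 - <<'E'
from station import *
import numpy as np
print(np.round(get_obs()["q"],3))
E
```

```text
9.1 [ 0.4130434  -0.07923552  0.0074891 ] org [-0.26003938 -0.01604596] F [-0.1 -0.5 -0.8]
[ 0.122  0.46  -0.095  2.294  0.111  0.392 -1.762]
```

View pics/w11.png

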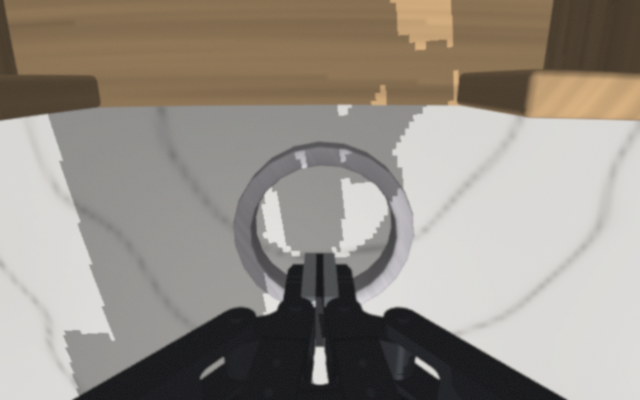

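The ring is on the quartz, with about 14 mm of gap to the drawer front. I centre the finger in the ring, lift it clear and look.

>>> {"api": "jog_arm", "payload": {
  "dp": [
    [0.3,0,0],
    [0.45,0,-0.1],
    [0.45,0,-1.0],
    [0.45,0,-2.5],
    [0.45,0,-4.0]
  ],
  "angular": [
    [0,0,0],
    [0,0,0],
    [0,0,0],
    [0,0,0],
    [0,0,0]
  ],
  "claw": [0,0,0,0,0]
}}

```text
t: 9.7
eef_pos: [0.425, -0.0806, 0.1086]
tool_rot: [-0.0, 0.998, -0.063, -0.001]
contact_force: [0.7, -0.3, 0.0]
gripper_width: -0.0
```

>>> {"api": "jog_arm", "payload": {
  "dp": [
    [0.3,-0.8,-0.3],
    [0.7,-2.0,-0.3],
    [1.0,-3.2,-0.3],
    [1.2,-4.0,-0.3],
    [1.3,-4.15,-0.3]
  ],
  "angular": [
    [0,0,0],
    [0,0,0],
    [0,0,0],
    [0,0,0],
    [0,0,0]
  ],
  "claw": [0,0,0,0,0]
}}

```text
t: 10.2
eef_pos: [0.4716, 0.021, 0.1155]
tool_rot: [-0.001, 0.998, -0.061, 0.001]
contact_force: [-0.1, 0.1, 0.1]
gripper_width: 0.0
```

```bash
python3 look.py 12
```

```text
10.2 [0.47156027 0.02102146 0.11552023] org [-0.21417695  0.09059514] F [-0.1  0.1  0.1]
```

View pics/w12.png

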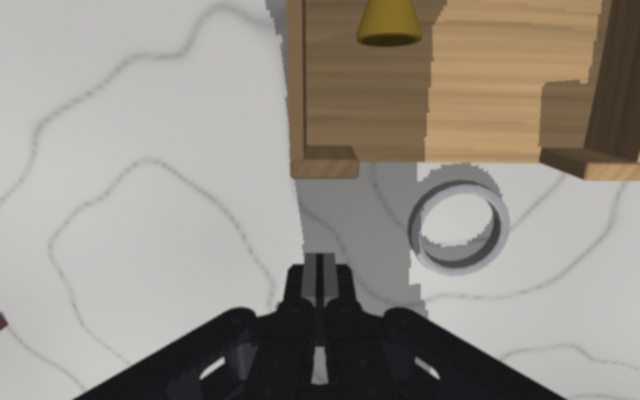

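View pics/t12.png

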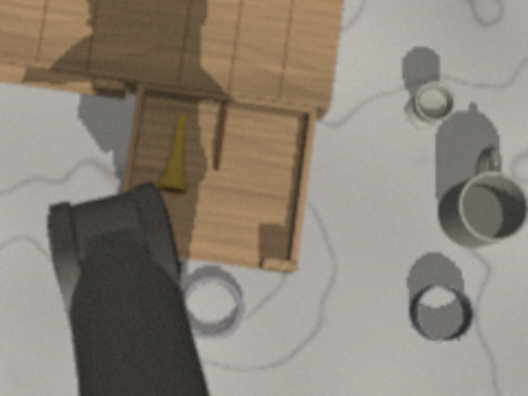

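The ring lies flat at about (460,228) in the wrist view. The horn is in its bay. I lower the closed finger in front of the left cheek.

>>> {"api": "jog_arm", "payload": {
  "dp": [
    [0,0,0.5],
    [0,0.05,1.3],
    [0,0.05,2.1],
    [0,0.05,2.7],
    [0,0.05,3.0]
  ],
  "angular": [
    [0,0,0],
    [0,0,0],
    [0,0,0],
    [0,0,0],
    [0,0,0]
  ],
  "claw": [0,0,0,0,0]
}}

```text
t: 10.8
eef_pos: [0.4683, 0.0153, 0.0381]
tool_rot: [0.001, 0.998, -0.064, -0.002]
contact_force: [0.0, 0.0, 0.6]
gripper_width: 0.004
```

```bash
python3 look.py 13
```

```text
10.8 [0.4683316  0.01532613 0.03811014] org [-0.21668746  0.08454879] F [0.  0.  0.6]
```

View pics/w13.png

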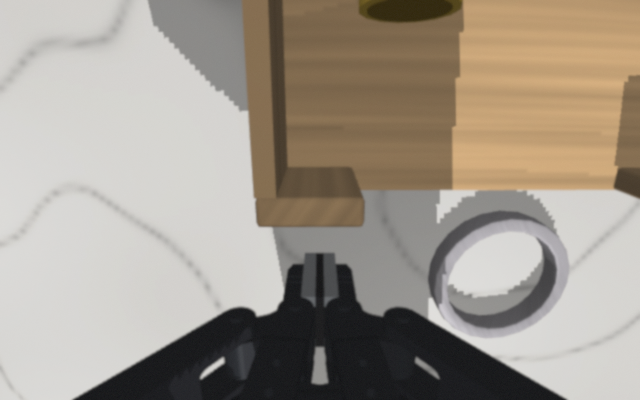

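>>> {"api": "jog_arm", "payload": {
  "dp": [
    [0.2,0,0],
    [0.45,0,0],
    [0.8,0,0],
    [1.2,0,0],
    [1.6,0,0]
  ],
  "angular": [
    [0,0,0],
    [0,0,0],
    [0,0,0],
    [0,0,0],
    [0,0,0]
  ],
  "claw": [0,0,0,0,0]
}}

```text
t: 11.4
eef_pos: [0.5106, 0.0119, 0.0403]
tool_rot: [-0.0, 0.998, -0.063, 0.0]
contact_force: [-2.1, 1.3, 1.1]
gripper_width: -0.003
```

>>> {"api": "jog_arm", "payload": {
  "dp": [
    [0.5,0,0],
    [1.0,0,0],
    [1.5,0,0],
    [2.0,0,0],
    [2.5,0,0]
  ],
  "angular": [
    [0,0,0],
    [0,0,0],
    [0,0,0],
    [0,0,0],
    [0,0,0]
  ],
  "claw": [0,0,0,0,0]
}}

```text
t: 11.9
eef_pos: [0.5729, 0.0041, 0.04]
tool_rot: [-0.0, 0.998, -0.063, 0.0]
contact_force: [-2.2, 0.2, 2.3]
gripper_width: 0.002
```

```bash
python3 look.py 14
```

```text
11.9 [0.57287032 0.00406747 0.04001427] org [-0.11155587  0.08611411] F [-2.2  0.2  2.3]
```

View pics/w14.png

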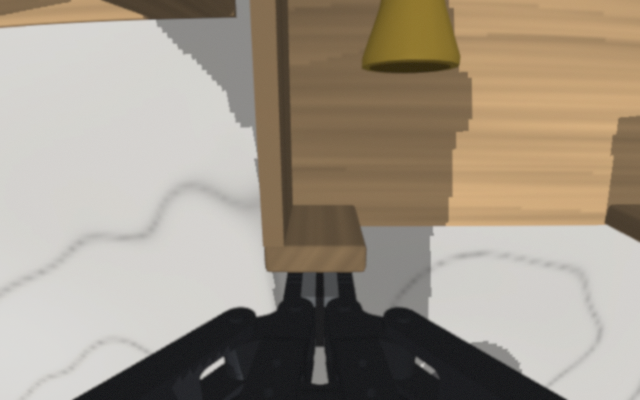

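View pics/t14.png

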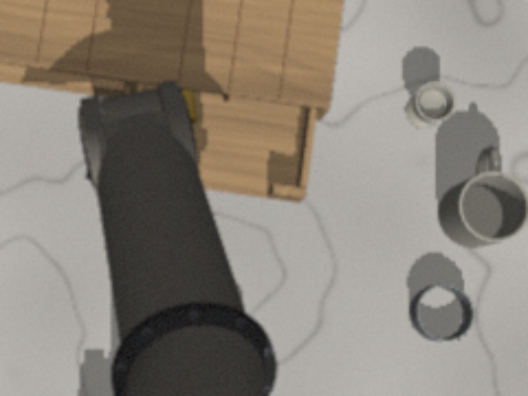

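>>> {"api": "jog_arm", "payload": {
  "dp": [
    [0.5,0,0],
    [1.0,0,0],
    [1.5,0,0],
    [2.0,0,0],
    [2.5,0,0]
  ],
  "angular": [
    [0,0,0],
    [0,0,0],
    [0,0,0],
    [0,0,0],
    [0,0,0]
  ],
  "claw": [0,0,0,0,0]
}}

```text
t: 12.5
eef_pos: [0.6337, -0.0037, 0.0396]
tool_rot: [0.0, 0.998, -0.063, -0.001]
contact_force: [-1.9, -0.1, -0.2]
gripper_width: -0.0
```

>>> {"api": "jog_arm", "payload": {
  "dp": [
    [0.4,0,0],
    [0.8,0,0],
    [1.1,0,0],
    [1.35,0,0],
    [1.5,0,0]
  ],
  "angular": [
    [0,0,0],
    [0,0,0],
    [0,0,0],
    [0,0,0],
    [0,0,0]
  ],
  "claw": [0,0,0,0,0]
}}

```text
t: 13.0
eef_pos: [0.6714, -0.0085, 0.0399]
tool_rot: [0.0, 0.998, -0.063, -0.0]
contact_force: [-1.2, 0.2, -1.3]
gripper_width: 0.001
```

```bash
python3 look.py 15
```

```text
13.0 [ 0.67137203 -0.00849785  0.03990255] org [-0.01225705  0.08564679] F [-1.2  0.2 -1.3]
```

View pics/w15.png

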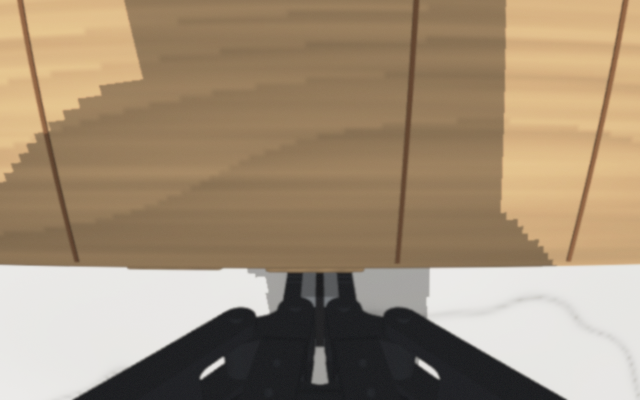

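Two or so mm remain. I press on in small steps until the force shows the stop.

>>> {"api": "jog_arm", "payload": {
  "dp": [
    [0.04,0,0],
    [0.08,0,0],
    [0.12,0,0],
    [0.15,0,0],
    [0.15,0,0]
  ],
  "angular": [
    [0,0,0],
    [0,0,0],
    [0,0,0],
    [0,0,0],
    [0,0,0]
  ],
  "claw": [0,0,0,0,0]
}}

```text
t: 13.6
eef_pos: [0.6722, -0.0085, 0.0401]
tool_rot: [0.0, 0.998, -0.062, -0.002]
contact_force: [-9.5, 0.1, 6.8]
gripper_width: 0.001
```

```bash
python3 look.py 16
```

```text
13.6 [ 0.67220313 -0.00851141  0.04007872] org [-0.01143049  0.08573462] F [-9.5  0.1  6.8]
```

The force has stepped to 9.5 N and motion has stopped, so the drawer is at its shut stop. I back off, rise clear and check.

>>> {"api": "jog_arm", "payload": {
  "dp": [
    [-0.4,0,0],
    [-1.0,0,-0.2],
    [-1.4,0,-1.0],
    [-1.6,0,-2.5],
    [-1.6,0,-4.2]
  ],
  "angular": [
    [0,0,0],
    [0,0,0],
    [0,0,0],
    [0,0,0],
    [0,0,0]
  ],
  "claw": [0,0,0,0,0]
}}

```text
t: 14.2
eef_pos: [0.6333, -0.0037, 0.1452]
tool_rot: [0.0, 0.998, -0.062, -0.001]
contact_force: [1.7, -0.5, -1.0]
gripper_width: 0.0
```

>>> {"api": "jog_arm", "payload": {
  "dp": [
    [-0.6,-0.8,-1.0],
    [-1.6,-2.0,-2.0],
    [-2.6,-3.4,-3.0],
    [-3.6,-4.8,-3.4],
    [-4.2,-5.6,-3.5]
  ],
  "angular": [
    [0,0,0],
    [0,0,0],
    [0,0,0],
    [0,0,0],
    [0,0,0]
  ],
  "claw": [0,0,0,0,0]
}}

```text
t: 14.7
eef_pos: [0.5475, 0.1524, 0.235]
tool_rot: [-0.002, 0.998, -0.061, 0.002]
contact_force: [1.3, -0.4, -0.6]
gripper_width: 0.001
```

```bash
python3 look.py 17; python3 - <<'E'
import pickle,cv2
c,o=pickle.load(open("t17.pkl","rb")); cv2.imwrite("pics/tf.png",c["pixels"])
E
```

```text
14.7 [0.54745972 0.15235383 0.23496566] org [-0.15484862  0.23019839] F [ 1.3 -0.4 -0.6]
```

View pics/tf.png

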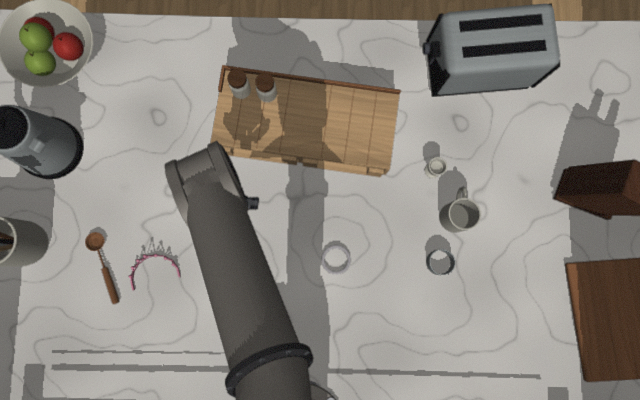

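View pics/w17.png

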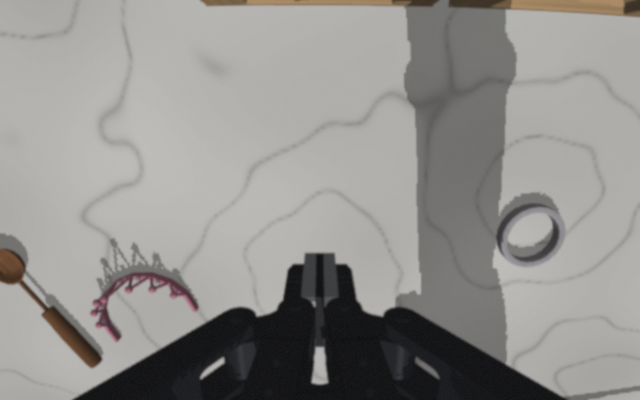

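```bash
python3 - <<'E'
import pickle,cv2,numpy as np
from h import *
c,o=pickle.load(open("t17.pkl","rb"))
a=cv2.resize(c["pixels"][130:185,205:400],None,fx=4,fy=4,interpolation=cv2.INTER_CUBIC)
w,_=pickle.load(open("w17.pkl","rb"))
b=cv2.resize(w["pixels"][0:60,190:640],(780,104))
cv2.imwrite("pics/fz.png",np.vstack([a,b]))
c0=pickle.load(open("top0.pkl","rb"))
d=cv2.absdiff(c0["pixels"],c["pixels"]).max(2)
for n,(x0,y0,x1,y1) in dict(mug=(440,185,485,235),cut=(420,240,460,280),egg=(420,150,455,182),tiara=(125,235,185,295),spoon=(80,228,125,308)).items(): print(n,d[y0:y1,x0:x1].mean(),np.percentile(d[y0:y1,x0:x1],99))
for s in (1,-1):
    print(s,[proj(w,[wld(0,y,.062)]).round(1).tolist() for y in ((.068,.108) if s>0 else (.164,.124+.04))])
E
```

```text
mug 9.164444444444445 16.0
cut 10.065 16.0
egg 13.911607142857143 74.80999999999995
tiara 11.345555555555556 17.0
spoon 10.925833333333333 17.0
1 [[[517.1, -5.4]], [[469.7, -7.2]]]
-1 [[[401.6, -8.9]], [[401.6, -8.9]]]
```

View pics/fz.png

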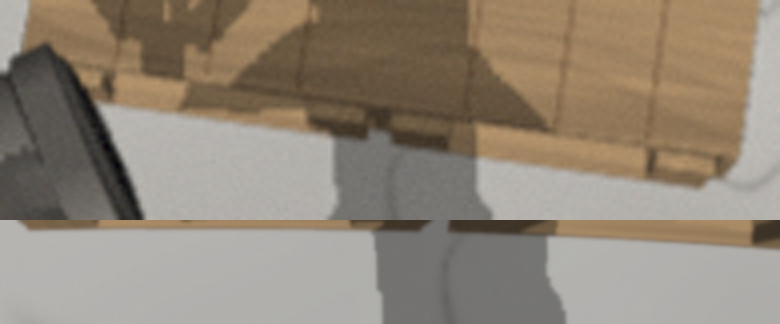

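>>> {"api": "jog_arm", "payload": {
  "dp": [
    [0,0,0],
    [0,0,0],
    [0,0,0],
    [0,0,0],
    [0,0,0]
  ],
  "angular": [
    [0,0,0],
    [0,0,0],
    [0,0,0],
    [0,0,0],
    [0,0,0]
  ],
  "claw": [0,0,0,0,0]
}}

```text
t: 15.3
eef_pos: [0.5486, 0.1475, 0.2323]
tool_rot: [0.0, 0.998, -0.063, -0.0]
contact_force: [0.1, -0.3, 1.1]
gripper_width: -0.003
```

```bash
python3 - <<'E'
from station import *
from h import *
o=get_obs(); print(o["t"],np.abs(o["joint_vel"]).max(),o["contact_force"])
t=read_camera("top");s=read_camera("scene")
b=s["pixels"]; 
print(org(plane(t,[[335.5,257]],.007)[0]))
p=proj(s,[wld(-.24,-.018,.007)])[0];print(p)
x,y=p.astype(int); cv2.imwrite("pics/ringz.png",cv2.resize(b[max(0,y-60):y+130,max(0,x-90):x+200],None,fx=2.7,fy=2.7,interpolation=cv2.INTER_CUBIC))
E
```

```text
15.3 0.0038145384531192467 [ 0.13444883 -0.29097091  1.07977462]
[-0.23216069 -0.01686446]
[274.59760758 199.26994896]
```

View pics/ringz.png

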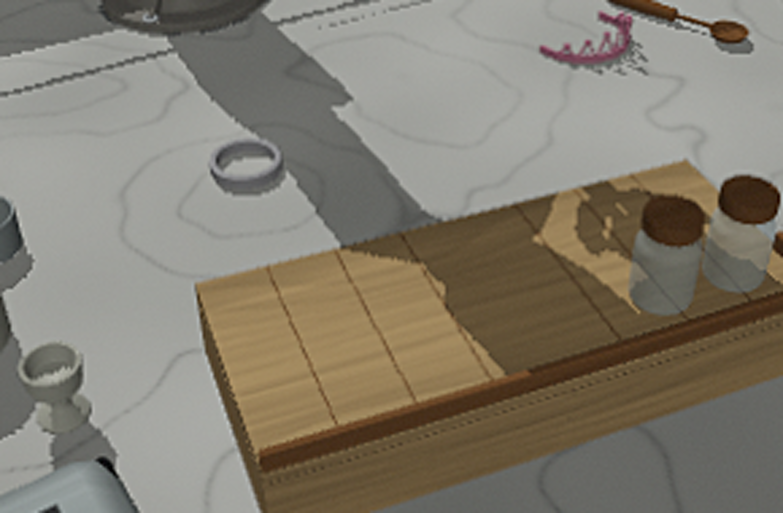

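The scene view shows the ring flat on the quartz and clear of the shut drawer. The arm is still and touching nothing.

```bash
python3 -c "
from station import *
print(hand_in())"
```

```text
the job is handed in; nothing more can be done
None
```

The ring now lies flat on the quartz in front of the organizer and the right-hand drawer is shut. I handed the job in at about 15.4 s.

**What I did:**
- **Drawer out:** I hooked the right cheek from inside with closed fingers and pulled the drawer to its stop. The force rose to about 9 N where I expected the stop.
- **Ring out:** I put the fingertips inside the ring and dragged it along the floor, out through the cut-out, without lifting it. There was a brief force of about 6 N as it tipped over the floor's edge.
- **Drawer shut:** I pushed on the left cheek until the force reached 9.5 N and the drawer stopped moving.

**Last checks:**
- **Ring:** it is flat, with its centre about 235 mm in front of the shut drawer. The readings, -232 mm from the top camera and about -240 mm estimated from the drag, differ by about 8 mm.
- **Drawer:** its front looks flush with the other drawer's.
- **Mug, cutter, tiara:** these look the same as at the start.
- **Egg cup:** the before-and-after pictures differ here. I put that down to the arm's shadow moving and did not check it further.
- **Horn:** it was in its own bay each time I saw it, the last time with the drawer nearly half shut. I could not check it once the drawer was closed.

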